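# Lock the jam nut of a fixture stop against its held lower nut

### The job

Gently slide the large open-ended spanner flat onto the lower hex nut of the stop, fully home, with its handle beside the brace pin, and let go of it so that it holds that nut still. Then push the jam nut's lever clockwise (seen from above) until the jam nut locks and the knob pushes back with about 13 N, never more than 20 N, then back away. The lower nut must not be turned along (some 10 degrees of play is fine), the spanner stays on it, and everything else is left where it is.

Things in the scene. Friction and masses are not known exactly. Their poses are not given: they have to be found in the camera images.
- fixture: Aluminium base plate with drilled holes, fixed to the table, 150 x 320 x 12 mm. Origin on the table, on the axis of the upright stud; z up. The plate runs 75 mm either way along its x and from -115 to +205 mm along its y. The stud carries the two nuts and rises to 74 mm above the table. The spanner comes in along the plate's -y direction, handle towards its +y.
- nut_c (a point): Centre of the lower nut: plain steel hex, 36 mm across flats (41.6 over corners), 20 mm high, on the plate (12 to 32 mm above the table). Two flats face its own +x and -x, corners point to +y and -y; its axes agree with the plate's to 2 degrees. It turns with little friction (0.15 N m), less than the jam nut needs, so unless held it turns with the jam nut.
- lower_nut (a joint): Turn of the lower nut in rad, counter-clockwise from above; 0 is its setting, the start is within 0.03. Must stay between -0.3 and 0.3; held by the braced spanner it gives about 0.1 rad (play), and 0.2 under load.
- jam_nut: Jam nut (28 mm hex, 34 to 48 mm above the table, on a washer on the lower nut) in one piece with its lever. Origin on the stud's axis, 34 mm up. Clockwise from above tightens. It runs with 2 to 3 N at the knob, stays where left, and locks after 0.7 to 1.1 rad, at an angle that differs each time and cannot be seen; then it turns hardly further and the force rises.
- knob_c (a point): Centre of the upright black knob at the lever's end, 22 mm diameter, 40 mm tall (50 to 90 mm above the table; this point 70 mm up). Runs on a circle of 85 mm radius about the stud; starts roughly towards the plate's +x (from 10 degrees to its +y side to 55 to its -y side). Tight: 12 to 15 N pushed here square to the lever, kept up for half a second.
- brace_top (a point): Centre of the top of the brace pin: steel, 12 mm diameter, 30 mm high on the plate, 175 mm along the plate's +y and 18 mm along its +x from the stud. It stops the spanner handle's clockwise swing; with the spanner home and straight the gap is about 3 mm, which closes when the jam nut is turned.
- brace: The brace pin; origin at its foot on the plate, axes as the plate's.
- spanner: The large spanner (the one with the wider, 37.5 mm jaw), about 0.3 kg; starts flat on the table. Origin at the jaw's centre on its underside, x axis from the handle towards the open jaw, z up. Steel head 62 mm wide, 12 mm thick; flat jaw faces face along y, the flared tips reach 18 mm past the jaw's centre.
- spanner_grip (a point): Middle of the large spanner's ivory handle where it is gripped, half-way up (12 mm above its underside). The handle is 18 mm wide, 24 mm tall and runs along the spanner's x from 90 mm behind this point (-x) to 56 mm before it. The jaw's centre is 100 mm towards +x; the balance point lies some 15 mm towards the head.
- spanner_jaw (a point): Centre of the large spanner's jaw, 6 mm above its underside; on the stud's axis and 18 mm above the table when the spanner is home on the lower nut, flat on the plate. The back of the jaw is 22 mm behind it.
- small_spanner_c (a point): Bystander: middle of a like spanner with a smaller, 24 mm jaw, about 180 mm long, handle 18 mm wide, flat on the table near the large one (either may be the nearer).
- spare_nut: Bystander: loose hex nut, 30 mm across flats, 16 mm high, on the plate; origin at its underside.
- bush: Bystander: loose bush, 22 mm diameter, 15 mm high, on the plate; origin at its underside.
- bolt: Bystander: bolt standing on its 24 mm hex head on the table, 62 mm tall; origin at its underside.
- riser: Bystander: ivory block 50 x 50 x 30 mm on the table; origin at its underside.
- pot: Bystander: black pot, 64 mm diameter, 50 mm high, on the table; origin at its underside.
Not all that is in view belongs to the job. What is shaped like the spanner but blue or green is not meant.

How it is judged:
On the way, in this order (a step that is already met when the one before it is completed fails the run):
1. the large spanner lies flat on the plate, its jaw home around the lower nut (centres within 5 mm), and is let go (horizontal distance between spanner_jaw and nut_c below 0.005 m and height (world z) of spanner_jaw below 0.023 m and angle between spanner_jaw's own z axis and vertical below 0.06 rad and contact force between the fingers and spanner below 0.1 N), for 0.2 s.
2. the jam nut is locked: the spanner, on the nut and untouched by the robot, bears on the brace pin with more than 4 N (10 to 11 N at the knob) (horizontal distance between spanner_jaw and nut_c below 0.006 m and height (world z) of spanner_jaw below 0.023 m and angle between spanner_jaw's own z axis and vertical below 0.06 rad and contact force between each of the arm, the fingers and spanner below 0.1 N and contact force between spanner and brace above 4 N), for 0.25 s.
At the end, for the whole second after the job is handed in: The large spanner still lies flat on the plate around the lower nut (centres within 7 mm), the lower nut is within 0.3 rad of its setting, spanner and lever are at rest (horizontal distance between spanner_jaw and nut_c below 0.007 m and height (world z) of spanner_jaw below 0.023 m and angle between spanner_jaw's own z axis and vertical below 0.06 rad and value of joint lower_nut between -0.3 and 0.3 rad and linear speed of spanner below 0.01 m/s and angular speed of jam_nut below 0.05 rad/s); the robot touches nothing.
It fails at once if overtightened: the spanner bears on the brace pin with more than 9 N (over 20 N at the knob) (contact force between spanner and brace above 9 N).
It fails at once if the lower nut is turned more than 0.3 rad from its setting (value of joint lower_nut above 0.3 rad or value of joint lower_nut below -0.3 rad).
It fails at once if a bystander (small spanner, spare nut, bush, bolt, ivory block, pot) is moved more than 20 mm (distance of any of small_spanner_c, spare_nut, bush, bolt, riser, pot from where it was at the start of the episode above 0.02 m).
It also fails if it takes over 72 s, if anything falls off the work surface, if the arm or the gripper's body presses on something with over 40 N, if the wrist force passes 120 N, or if a joint passes its speed limit or range.

### The arm

A 7-joint arm with a two-finger parallel gripper is mounted at the origin on the work surface. World frame = base frame: x ahead of the robot, y to its left, z up, the work surface at z = 0. Lengths are in m, angles in rad, forces in N, time in s.
With the tool pointing down it reaches from about 0.4 to 0.875 m from the base axis. Payload 19.3 kg.
Tool frame: the origin (TCP) lies on the centre line of the jaws, within the pads' length; the fingertips stand 22 mm ahead of it and the grasp point (between the pads) lies 3 mm ahead of it (robot.tip_extent is the distance from the TCP to the fingertips, in m); z points along the fingers, y is the line along which they close (so a half turn about z gives the same grasp; the last joint's range is limited). The gripper opens to 85 mm and grips with 20 to 120 N. Pads are 22 mm wide; open, the fingers measure 114 mm over their backs; the gripper's body (76 mm by 85 mm) begins 54 mm behind the grasp point. The pads swing forward as they close: fully open they stand 13 mm farther back than shut.
Start: joints at [-1.257, 0.521, -0.036, 1.599, 0.021, 1.021, -0.113], TCP at [0.234, 0.58, 0.253] pointing down, gripper open.
Joint ranges: [-2.91, 2.91], [-0.3, 2.13], [-1.5, 1.42], [0.17, 2.43], [-1.26, 4.41], [0.16, 1.93], [-2.52, 2.52]. Speed limits (rad/s): [1.89, 1.89, 2.39, 2.39, 3.01, 3.01, 3.01].

### API

Orientations are given as [roll, pitch, yaw] about the fixed x, y, z axes, in that order (R = Rz(yaw) Ry(pitch) Rx(roll)).
In Python, from workcell import robot gives the robot as it stands.
- The arm moves only by the tool apply_moves, never from a script. Its argument "plan" is a list of rows, each a list of 2 entries, a list of its own where there are three numbers: the shift along the tool's x, y, z in mm, then the turn about the tool's z in degrees. In form: [[[dx, dy, dz], roll], ...]. A call has 1 to 10 rows; each row shifts and turns the commanded pose from where the row before left it, along the tool's axes as they then stand; what a row does not reach is not made up. A row lasts 1/10 s, in which the tool goes at most 50 mm and 8.59 degrees, less where a joint would pass 70% of its speed; a pose out of reach is approached as far as the arm can. A call with a gripper value outside its range is refused whole. "jaw" is the opening in per cent of the stroke, from 0 (shut) to 100 (fully open), set as the call begins (left out, the last holds). The fingers move at their own pace and stop on an object; "squeeze" is the grip in N (left out, the last holds). Time passes only in rows, so rows that do not move let the fingers close. It gives the time, the measured TCP pose, the force, the opening and the grip force at its end, in the units of the state.
- robot.read_state(): the state, without advancing time (a new reading comes with each control period).
- robot.capture(name): name is "scene" or "side" or "wrist"; returns (picture, depth): 400x640x3 uint8, red, green, blue; 400x640 float32, m along the optical axis (not along the pixel's ray), 0 where there is no reading.
- robot.camera_info(name): a dict with "intrinsics" (3x3 intrinsics, pixels), "position" and "attitude" of the camera in the world. Camera axes: x right, y up, looking along -z (the intrinsics and any distortion apply to the point x, -y, -z); pixel columns grow to the right and rows downward; lengths in m; the calibration is good to about 2 mm. A picture is of the moment at which its call begins: read the wrist's pose just before it. camera_info takes no time and is no camera call; for the wrist camera it gives the pose at the moment of the call.
- robot.finish_job(): hands the job in; it is judged then, once.
The state is a dict: "clock": time; "joint_positions": joint angles; "joint_vel": joint speeds; "joint_torque": joint torques, N m; "tcp_pos": TCP position; "orientation": TCP orientation; "force": force on the tool from outside, world axes, zero at the start; "ft_torque": the same for the moment, N m; "finger_gap": finger opening in m; "gripper_force": force on a finger pad.
Only numpy, scipy, OpenCV 4.12 (cv2) and the standard library are available. Lean on these libraries where they do the work, as an engineer would, in place of code of your own. Each camera call takes 0.05 s, during which the arm holds its last target. There are 200 camera calls.

## Working session

There is one attempt and no reset: what is moved stays moved. The work goes in short steps, Python scripts to look and compute and a tool call to move; the robot and the scene stay as the last step left them, time stands still between calls to the robot, and variables do not carry over. Pictures are saved under pics/ and viewed, at most 12 in all, crops included, and the job is handed in when it is done.

Besides the shell and the picture viewer there is one more tool, called after "Emit:" as name(argument=value, ...) on one line, values as JSON. apply_moves: Moves the arm, as the interface text tells. Its arguments: {"type":"object","properties":{"plan":{"type":"array","items":{"type":"array"}},"jaw":{"type":"number"},"squeeze":{"type":"number"}},"required":["plan"]}

```bash
mkdir -p pics; cat > h.py <<'E'
import numpy as np, cv2
from scipy.spatial.transform import Rotation as Ro
from workcell import robot
def info(n):
    c=robot.camera_info(n); K=np.array(c["intrinsics"]); p=np.array(c["position"]); a=np.array(c["attitude"])
    R=a if a.shape==(3,3) else Ro.from_euler('xyz',a).as_matrix()
    return K,p,R
def ray(I,u,v,z):
    K,p,R=I; d=R@np.array([(u-K[0,2])/K[0,0],-(v-K[1,2])/K[1,1],-1]); return p+d*(z-p[2])/d[2]
def proj(I,P):
    K,p,R=I; q=R.T@(np.array(P)-p); return K[0,0]*q[0]/-q[2]+K[0,2], K[1,2]-K[1,1]*q[1]/-q[2]
def cloud(I,D):
    K,p,R=I; v,u=np.mgrid[:400,:640]
    return np.stack([(u-K[0,2])/K[0,0]*D,-(v-K[1,2])/K[1,1]*D,-D],-1)@R.T+p
def save(n,im,s=1): cv2.imwrite('pics/'+n+'.png',cv2.resize(im[...,::-1],None,fx=s,fy=s))
E
python3 - <<'E'
from h import *
for n in("scene","side","wrist"):
    print(n,robot.camera_info(n))
    im,D=robot.capture(n); np.savez('pics/'+n+'0.npz',im=im,D=D); save(n+'0',im)
print(robot.read_state())
E
```

```text
scene {'intrinsics': array([[372.62773697,   0.        , 318.34432504],
       [  0.        , 372.62773697, 203.09137238],
       [  0.        ,   0.        ,   1.        ]]), 'position': array([ 0.91454798, -0.80171959,  0.66750948]), 'attitude': array([ 0.9894115 , -0.01776051,  0.51068407])}
side {'intrinsics': array([[504.38297261,   0.        , 325.50162245],
       [  0.        , 504.38297261, 204.75255181],
       [  0.        ,   0.        ,   1.        ]]), 'position': array([0.0665386 , 1.12990011, 0.92313521]), 'attitude': array([ 0.94906051,  0.02015513, -2.81332366])}
wrist {'intrinsics': array([[338.88296483,   0.        , 315.65464956],
       [  0.        , 338.88296483, 196.00727684],
       [  0.        ,   0.        ,   1.        ]]), 'position': array([0.16967379, 0.60560654, 0.37235422]), 'attitude': array([-2.79327653e-01,  9.94811206e-04,  1.18625594e+00])}
{'clock': 0.15, 'joint_positions': array([-1.25718359,  0.52184071, -0.03630401,  1.59979969,  0.02117603,
        1.02104805, -0.11277783]), 'joint_vel': array([-5.41669225e-06, -1.78461671e-03,  2.08656797e-03, -3.87025412e-03,
       -2.11440832e-03,  1.56956462e-04,  1.97671034e-03]), 'joint_torque': array([ 2.27167387e-03, -9.27389002e+01,  1.98078968e+00, -3.70058298e+01,
        1.80044258e-02,  6.24361375e-03,  2.70670279e-05]), 'tcp_pos': array([0.23399762, 0.57934967, 0.25290858]), 'orientation': array([-3.14088146e+00,  3.41737801e-05,  2.75775554e+00]), 'force': array([ 0.14004537,  1.27853479, -0.17596248]), 'ft_torque': array([-0.03127608, -0.02183999, -0.00815609]), 'gripper_force': 0.0, 'finger_gap': 0.08510860246633734}
```

View pics/scene0.png

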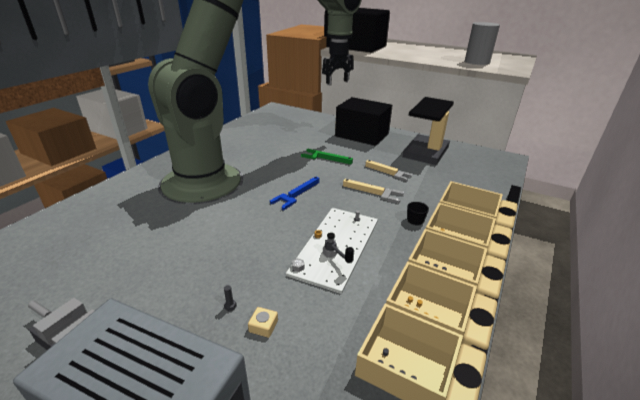

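View pics/side0.png

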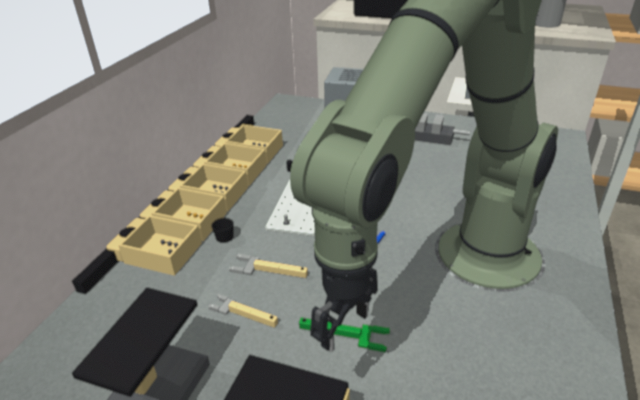

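Scene view: the ivory candidates are spanner A (grip ~(365,187), head ~(392,195)) and spanner B (grip ~(380,167), head ~(400,175)). The blue one (295,192) and the green one (328,156) are decoys. The plate is at (335,250), its knob at (349,254) and the brace pin at (357,216). Next I'll measure both spanners and the plate.

```bash
python3 - <<'E'
from h import *
d=np.load('pics/scene0.npz'); im,D=d['im'],d['D']; I=info('scene'); W=cloud(I,D)
hsv=cv2.cvtColor(im,cv2.COLOR_RGB2HSV)
m=((hsv[...,0]>12)&(hsv[...,0]<30)&(hsv[...,1]>70)&(hsv[...,2]>120)).astype(np.uint8)
m[:, 415:]=0; m[:150]=0; m[:,:300]=0;m[215:]=0
n,l,s,c=cv2.connectedComponentsWithStats(m)
for i in range(1,n):
    if s[i,4]<40: continue
    v,u=np.where(l==i); P=W[v,u]; P=P[P[:,2]>0.015]
    r=cv2.minAreaRect(P[:,:2].astype(np.float32)*1000); print(s[i],c[i],P.mean(0),r)
# plate: white
m=((hsv[...,1]<40)&(hsv[...,2]>150)).astype(np.uint8); m[:200]=0;m[295:]=0;m[:,:280]=0;m[:,385:]=0
v,u=np.where((m>0)&(abs(W[...,2]-.012)<.006)); P=W[v,u]
r=cv2.minAreaRect(P[:,:2].astype(np.float32)*1000); print(r,cv2.boxPoints(r))
m=(np.abs(W[...,2]-.006)<.012)&(W[...,2]>.003)
cv2.imwrite('pics/crop0.png',cv2.resize(im[140:310,250:440,::-1],None,fx=4,fy=3.5,interpolation=cv2.INTER_CUBIC))
# tall things on the plate
for a,b in ((.04,.06),(.06,.1)):
    q=(W[...,2]>a)&(W[...,2]<b); q[:205]=0;q[295:]=0;q[:,:290]=0;q[:,380:]=0
    n,l,s,c=cv2.connectedComponentsWithStats(q.astype(np.uint8))
    for i in range(1,n):
        if s[i,4]>8: print(a,s[i],c[i],W[l==i].mean(0))
E
```

```text
[366 160  32  15 208] [381.44711538 167.08173077] [0.52369861 0.40388011 0.0207096 ] ((521.0792846679688, 408.1992492675781), (24.079540252685547, 128.25265502929688), 82.6517562866211)
[343 179  42  16 295] [363.22711864 186.51525424] [0.52626867 0.22657832 0.02851856] ((742.2933349609375, -252.20947265625), (138.69781494140625, 1143.3699951171875), 24.321151733398438)
((576.1242065429688, -76.18629455566406), (149.93539428710938, 320.8215026855469), 6.17108678817749) [[ 484.34714    75.236084]
 [ 518.8347   -243.72638 ]
 [ 667.90125  -227.60867 ]
 [ 633.4137     91.35379 ]]
0.04 [325 239  29  25 163] [335.55214724 248.98773006] [ 0.60522229 -0.13813723  0.04899005]
0.06 [327 233   8   9  57] [330.57894737 236.40350877] [ 0.58267264 -0.1232282   0.07004161]
0.06 [345 247   9  15 115] [349.06086957 253.86086957] [ 0.65634683 -0.16912094  0.07797986]
```

View pics/crop0.png

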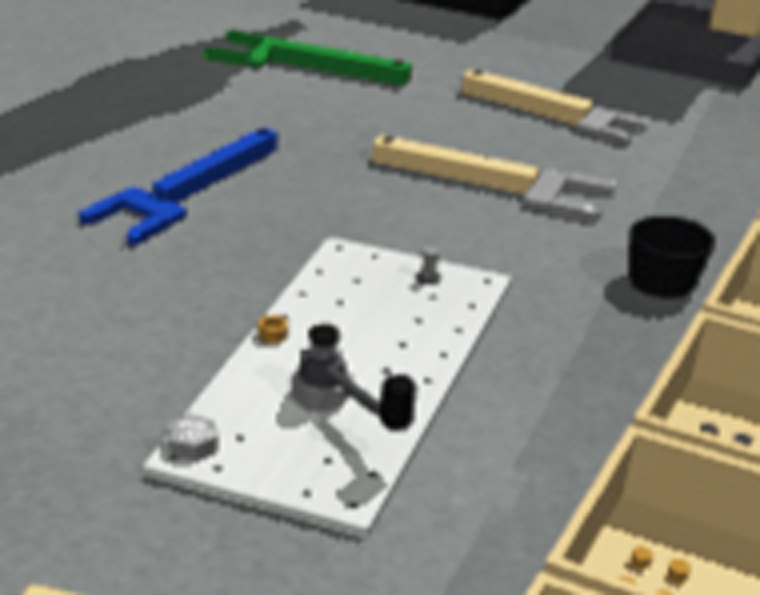

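The crop shows A (nearer the plate) as the longer one with the wider head, and B as smaller. Plate: stud ≈ (0.581,-0.121), yaw 6.2°. Now A's geometry, the bush, and a move plan.

```bash
cat >> h.py <<'E'
def tool(P,yaw=None,T=None):
    """shift in tool mm (current commanded pose ~ measured) and roll deg to bring TCP to P / tool yaw (mod 180)"""
    s=robot.read_state(); R=Ro.from_euler('xyz',s["orientation"]).as_matrix()
    d=R.T@(np.array(P)-s["tcp_pos"])*1000
    r=None
    if yaw is not None:
        y=np.degrees(np.arctan2(R[1,1],R[0,1])); r=-(((yaw-y)+90)%180-90)  # yaw = world direction of closing line
    print('tcp',s["tcp_pos"].round(4),'rpy',s["orientation"].round(4),'shift',d.round(1),'roll',r,'F',s['force'].round(2),'t',s['clock'])
E
python3 - <<'E'
from h import *
for cam,box in(('scene',(150,215,300,415)),('side',(250,330,200,320))):
    d=np.load(f'pics/{cam}0.npz'); im,D=d['im'],d['D']; I=info(cam); W=cloud(I,D)
    hsv=cv2.cvtColor(im,cv2.COLOR_RGB2HSV)
    m=((hsv[...,0]>12)&(hsv[...,0]<30)&(hsv[...,1]>60)&(hsv[...,2]>120)).astype(np.uint8)
    q=np.zeros_like(m);a,b,c_,e=box;q[a:b,c_:e]=m[a:b,c_:e]
    n,l,s,c=cv2.connectedComponentsWithStats(q)
    for i in range(1,n):
        if s[i,4]<60: continue
        v,u=np.where(l==i); P=W[v,u]; P=P[(P[:,2]>0.0)&(P[:,2]<.04)]
        med=np.median(P,0); P=P[np.linalg.norm(P-med,axis=1)<.12]
        print(cam,c[i],med.round(3),cv2.minAreaRect(P[:,:2].astype(np.float32)*1000))
I=info('scene'); print('bush',ray(I,318,233,.02),'spare',ray(I,298,265,.02),'A head',ray(I,388,195,.006),'brace',ray(I,357,213,.042),'pot',ray(I,417,214,.025))
tool([.545,.235,.26],95)
E
```

```text
scene [381.66818182 167.02727273] [0.524 0.402 0.018] ((523.7110595703125, 427.25811767578125), (65.5517349243164, 128.9333038330078), 83.07067108154297)
scene [363.40967742 186.4       ] [0.524 0.236 0.018] ((519.4222412109375, 258.5872802734375), (145.5942840576172, 61.98342514038086), 4.157619476318359)
side [280.10805861 268.0952381 ] [0.514 0.247 0.021] ((514.6343994140625, 242.05563354492188), (146.70831298828125, 24.158203125), 3.87516713142395)
side [252.35753176 313.32667877] [0.514 0.412 0.022] ((515.695068359375, 406.8346252441406), (23.15856170654297, 129.70867919921875), 83.66178131103516)
bush [ 0.51713508 -0.0708355   0.02      ] spare [ 0.53778713 -0.21071923  0.02      ] A head [0.6098703  0.24570211 0.006     ] brace [0.58283987 0.04623911 0.042     ] pot [0.73294577 0.15767763 0.025     ]
tcp [0.234  0.5793 0.2529] rpy [-3.1409  0.      2.7578] shift [-417.3 -202.8   -6.9] roll -26.992248047846928 F [ 0.14  1.28 -0.18] t 0.15
```

Emit:
apply_moves(plan=[[[-30,-15,0],0],[[-45,-22,0],0],[[-45,-22,0],0],[[-45,-22,0],0],[[-45,-22,0],0],[[-45,-22,0],0],[[-45,-22,0],0],[[-45,-22,0],0],[[-45,-22,0],0],[[-27,-12,0],-5]], jaw=70, squeeze=40)

```text
clock: 1.15
tcp_pos: [0.5463, 0.2319, 0.2532]
orientation: [-3.14, 0.001, 2.842]
force: [0.2, 0.5, -0.8]
finger_gap: 0.0598
gripper_force: 0.0
```

Emit:
apply_moves(plan=[[[0,0,0],-8],[[0,0,0],-8],[[0,0,0],-6],[[0,0,0],0],[[0,0,0],0]])

```text
clock: 1.65
tcp_pos: [0.5442, 0.2355, 0.2532]
orientation: [-3.142, -0.0, -3.058]
force: [-0.3, -0.2, -0.2]
finger_gap: 0.0596
gripper_force: 0.0
```

```bash
python3 - <<'E'
from h import *
I=info('wrist'); im,D=robot.capture('wrist'); save('w1',im); np.savez('pics/w1.npz',im=im,D=D,K=I[0],p=I[1],R=I[2])
W=cloud(I,D); hsv=cv2.cvtColor(im,cv2.COLOR_RGB2HSV)
m=((hsv[...,0]>12)&(hsv[...,0]<30)&(hsv[...,1]>60)&(hsv[...,2]>120)).astype(np.uint8)
n,l,s,c=cv2.connectedComponentsWithStats(m)
for i in range(1,n):
    if s[i,4]<200: continue
    v,u=np.where(l==i)
    P=np.array([ray(I,a,b,.024)[:2]*1000 for a,b in zip(u,v)],np.float32)
    print(s[i],c[i],cv2.minAreaRect(P), np.median(W[v,u],0))
tool([.547,.244,.09],94)
E
```

```text
[315  67  19 143 997] [322.54062187 139.73821464] ((516.68994140625, 241.3870086669922), (144.18087768554688, 17.52044677734375), 4.405238151550293) [0.5153224  0.23851204 0.02257388]
[456  93  55 122 632] [481.0443038  150.59493671] ((517.9843139648438, 405.9911804199219), (17.637977600097656, 127.05513000488281), 83.86942291259766) [0.50948394 0.4031792  0.02224066]
[  0 361  31  27 254] [  9.88188976 368.57086614] ((831.5870361328125, -128.9656982421875), (26.09275245666504, 59.83724594116211), 42.725704193115234) [ 0.78484452 -0.08761709  0.0640254 ]
[148 372  38  28 726] [169.98071625 385.65426997] ((841.1680908203125, 68.51434326171875), (42.63862991333008, 45.66301727294922), 4.774226188659668) [0.85665654 0.07085815 0.00585187]
tcp [0.5442 0.2356 0.2532] rpy [-3.1415e+00 -2.0000e-04 -3.0575e+00] shift [ -3.6   8.1 163.2] roll 0.820663684417994 F [ 0.21  1.29 -0.2 ] t 1.7
```

View pics/w1.png

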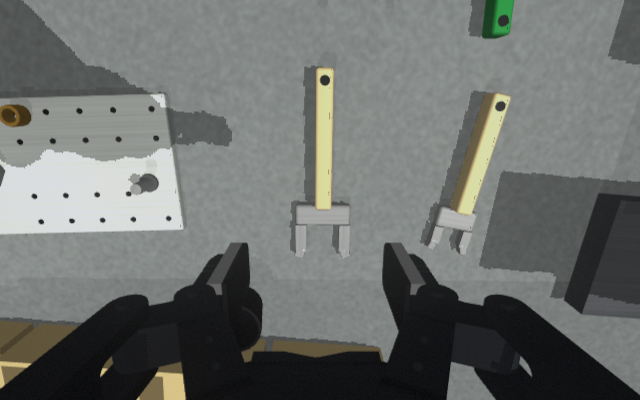

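Wrist view: the large spanner lies at handle (323,140), head (323,228). The small one at (481,150) has the narrower jaw, so A is confirmed. Grasp at (0.550,0.244), about 17 mm ahead of the grip point and near the balance point.

Emit:
apply_moves(plan=[[[-7,8,30],0.5],[[0,0,40],0],[[0,0,40],0],[[0,0,40],0],[[0,0,30],0],[[0,0,20],0],[[0,0,15],0],[[0,0,10],0],[[0,0,0],0],[[0,0,0],0]])

```text
clock: 2.7
tcp_pos: [0.5509, 0.2444, 0.029]
orientation: [3.141, 0.001, -3.063]
force: [-0.6, 0.1, 0.0]
finger_gap: 0.0599
gripper_force: 0.0
```

Emit:
apply_moves(plan=[[[0,0,0],0],[[0,0,0],0],[[0,0,0],0],[[0,0,0],0],[[0,0,0],0],[[0,0,0],0],[[0,0,0],0],[[0,0,0],0]], jaw=5)

```text
clock: 3.5
tcp_pos: [0.5508, 0.2443, 0.029]
orientation: [3.141, 0.001, -3.063]
force: [-1.4, 0.8, 7.6]
finger_gap: 0.0174
gripper_force: 39.6
```

Emit:
apply_moves(plan=[[[0,0,-5],0],[[0,0,-15],0],[[0,0,-30],0],[[0,0,-40],0],[[0,0,-30],0],[[0,0,0],8],[[0,0,0],8],[[0,0,0],8],[[0,0,0],8],[[0,0,0],8]])

```text
clock: 4.5
tcp_pos: [0.5504, 0.2443, 0.1495]
orientation: [3.141, -0.0, 2.516]
force: [-0.9, 0.1, -3.2]
finger_gap: 0.017
gripper_force: 39.6
```

```bash
python3 -c "
from h import *
tool([.571,.05,.15],6.2);print(robot.read_state()['joint_positions'])"
```

```text
tcp [0.5504 0.2443 0.1495] rpy [ 3.1408e+00 -1.0000e-04  2.5164e+00] shift [-130.4 -145.5   -0.7] roll 47.97961482965025 F [-0.87  0.15 -3.19] t 4.5
[-0.60589664  0.6153553   0.13078291  1.75747374 -0.10844837  0.77507975
  0.5242825 ]
```

Emit:
apply_moves(plan=[[[0,0,0],8],[[0,0,0],8],[[0,0,0],8],[[0,0,0],8],[[0,0,0],8],[[0,0,0],8],[[0,0,0],0]])

```text
clock: 5.2
tcp_pos: [0.5502, 0.2447, 0.1491]
orientation: [3.141, -0.001, 1.682]
force: [-0.3, -0.3, -4.1]
finger_gap: 0.0167
gripper_force: 39.6
```

```bash
python3 -c "
from h import *
tool([.5636,.0209,.15],6.2);print(robot.read_state()['joint_positions'])"
```

```text
tcp [0.5502 0.2447 0.1491] rpy [ 3.1414e+00 -6.0000e-04  1.6823e+00] shift [-223.9  -11.6   -1. ] roll 0.1870610240460877 F [-0.32 -0.31 -4.05] t 5.2
[-0.75883327  0.64299949  0.35749732  1.76590892 -0.30169526  0.78646339
 -0.14056658]
```

Emit:
apply_moves(plan=[[[-24,-2,0],0],[[-40,-2,0],0],[[-40,-2,0],0],[[-40,-2,0],0],[[-40,-2,0],0],[[-28,-1,0],0],[[-12,-1,0],0],[[0,0,30],0],[[0,0,30],0],[[0,0,15],0]])

```text
clock: 6.2
tcp_pos: [0.5631, 0.0211, 0.0718]
orientation: [-3.14, -0.001, 1.688]
force: [0.3, 0.4, -2.7]
finger_gap: 0.0171
gripper_force: 39.6
```

```bash
python3 - <<'E'
from h import *
tool([.5636,.0209,.042],6.2);print(robot.read_state()['joint_positions'])
im,D=robot.capture('scene'); cv2.imwrite('pics/c2.png',cv2.resize(im[180:300,270:420,::-1],None,fx=5,fy=5,interpolation=cv2.INTER_CUBIC))
E
```

```text
tcp [0.5631 0.0211 0.0718] rpy [-3.1398e+00 -1.0000e-03  1.6881e+00] shift [-0.2  0.5 29.8] roll 0.5220453544027208 F [ 0.26  0.4  -2.7 ] t 6.2
[-0.33928294  0.70750772  0.28080534  1.90008428 -0.33592075  0.58155888
  0.27802541]
```

View pics/c2.png

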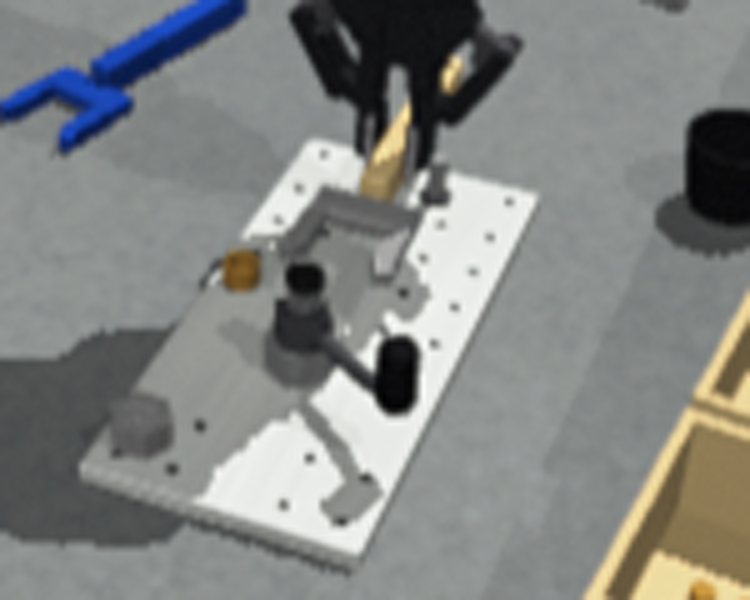

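Crop: the held head is at (350,230), above the plate and short of the nut (295,350). The brace pin (435,185) is on its +x side and the bush (240,268) is clear. Next: lower, release, then look from beyond the stud.

Emit:
apply_moves(plan=[[[0,0,12],0.5],[[0,0,10],0],[[0,0,4],0],[[0,0,2],0],[[0,0,0],0],[[0,0,0],0]])

```text
clock: 6.85
tcp_pos: [0.5642, 0.0203, 0.0457]
orientation: [3.141, 0.0, 1.676]
force: [0.4, -0.3, -3.8]
finger_gap: 0.0171
gripper_force: 39.7
```

Emit:
apply_moves(plan=[[[0,0,0],0],[[0,0,0],0],[[0,0,0],0],[[0,0,0],0],[[0,0,-30],0],[[0,0,-40],0],[[0,0,-40],0],[[0,0,-40],0],[[0,0,-30],0],[[-20,0,0],0]], jaw=50)

```text
clock: 7.85
tcp_pos: [0.5676, 0.0025, 0.2292]
orientation: [3.136, -0.001, 1.679]
force: [0.7, -0.0, -0.6]
finger_gap: 0.0428
gripper_force: 0.0
```

Emit:
apply_moves(plan=[[[-40,0,0],0],[[-45,0,0],0],[[-45,0,0],0],[[-40,0,0],0],[[-20,0,0],0],[[0,0,0],0],[[0,0,0],0]])

```text
clock: 8.55
tcp_pos: [0.5858, -0.1884, 0.2251]
orientation: [-3.141, -0.0, 1.675]
force: [-0.1, -0.0, 0.0]
finger_gap: 0.0429
gripper_force: 0.0
```

```bash
python3 - <<'E'
from h import *
I=info('wrist'); im,D=robot.capture('wrist'); save('w2',im); np.savez('pics/w2.npz',im=im,D=D,K=I[0],p=I[1],R=I[2])
tool([.5636,.0209,.042],6.2)
for n,P in (('stud',(.581,-.121,.074)),('nut',(.581,-.121,.032)),('brace',(.580,.055,.042)),('jaw',(.573,-.061,.024))): print(n,proj(I,P))
E
```

```text
tcp [ 0.5859 -0.1876  0.2252] rpy [-3.1414e+00 -6.0000e-04  1.6764e+00] shift [ 2.095e+02 -2.000e-01  1.833e+02] roll -0.15187399964575832 F [-0.11  0.61  0.43] t 8.6
stud (np.float64(317.95748128925914), np.float64(102.17220280369979))
nut (np.float64(317.64609289515573), np.float64(101.75260096439823))
brace (np.float64(342.061318389525), np.float64(-151.16119751864187))
jaw (np.float64(315.674001769189), np.float64(28.883324060502645))
```

View pics/w2.png

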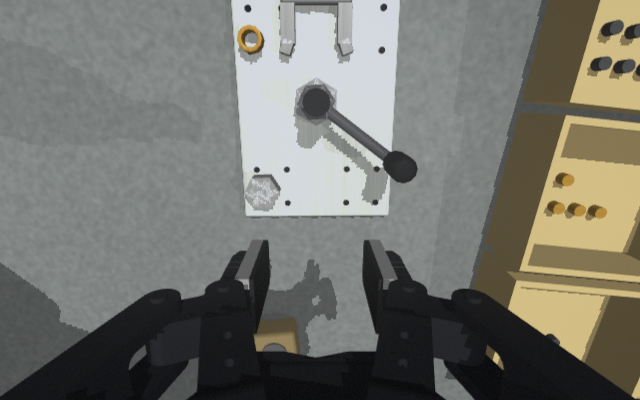

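Wrist view: stud (316,101), knob (400,166), jaw prongs (286,30)/(346,30), bush (250,39), spare nut (263,192). The spanner is lined up and short of the nut. One closer look 90 mm forward will give both alignment and the whole head.

Emit:
apply_moves(plan=[[[30,0,0],0],[[40,0,0],0],[[20,0,0],0],[[0,0,0],0],[[0,0,0],0]])

```text
clock: 9.1
tcp_pos: [0.5766, -0.0978, 0.2255]
orientation: [3.141, -0.0, 1.678]
force: [-0.9, 0.3, -0.5]
finger_gap: 0.0423
gripper_force: 0.0
```

```bash
python3 - <<'E'
from h import *
I=info('wrist'); im,D=robot.capture('wrist'); np.savez('pics/w3.npz',im=im,D=D,K=I[0],p=I[1],R=I[2])
cv2.imwrite('pics/w3.png',cv2.resize(im[0:240,200:440,::-1],None,fx=2.5,fy=2.5,interpolation=cv2.INTER_CUBIC))
tool([.5636,.0209,.042],6.2)
for n,P in (('stud',(.581,-.121,.074)),('nut',(.581,-.121,.032)),('brace',(.580,.055,.042)),('jaw',(.573,-.061,.024))): print(n,proj(I,P))
E
```

```text
tcp [ 0.5765 -0.0988  0.2255] rpy [3.1413e+00 2.0000e-04 1.6765e+00] shift [120.4  -0.3 183.5] roll -0.1452129795970052 F [-0.97 -0.32  0.3 ] t 9.15
stud (np.float64(317.3136909565873), np.float64(213.95569814160677))
nut (np.float64(317.08400256039835), np.float64(199.74187988314074))
brace (np.float64(339.70395740271005), np.float64(-8.163334363561717))
jaw (np.float64(315.43157971171723), np.float64(135.45227525161036))
```

View pics/w3.png

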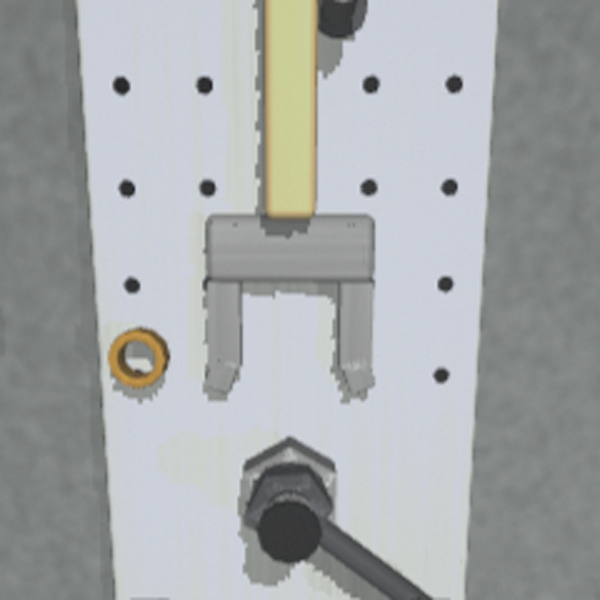

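Crop: the jaw's inner faces are at x≈241/339, the nut's corner is at (290,438) with flats at 245/335, and the handle runs from (290,5) to (290,213). All are aligned on x≈290. Converting to the plate frame.

```bash
python3 - <<'E'
from h import *
d=np.load('pics/w3.npz'); I=(d['K'],d['p'],d['R'])
a=np.radians(6.17); S=np.array([.581,-.121]); ex=np.array([np.cos(a),np.sin(a)]); ey=np.array([-ex[1],ex[0]])
def f(n,x,y,z):
    P=ray(I,200+x/2.5,y/2.5,z)[:2]; q=(P-S)*1000; print(n,P.round(4),'plate',(q@ex).round(1),(q@ey).round(1))
f('handle far',290.5,5,.036);f('handle near',289.7,213,.036)
f('head back L',208,216,.024);f('head back R',374,216,.024)
f('jaw inner L',241,300,.024);f('jaw inner R',339,300,.024)
f('jaw floor',290,292,.012); f('tip L',218,398,.018); f('tip R',355,398,.018)
f('nut corner',290,438,.032);f('nut left',245,466,.032);f('nut right',335,466,.032);f('stud',289.5,530,.074)
f('plate L top',75,0,.012);f('plate L bot',116,600,.012);f('plate R top',498,0,.012);f('plate R bot',465,600,.012)
f('brace',338,15,.042)
for h in ((121,85),(133,285),(454,85),(441,375)): f('hole',*h,.012)
tool([.5636,.0209,.045],6.2)
E
```

```text
handle far [0.5621 0.0473] plate -0.7 169.4
handle near [ 0.5687 -0.0168] plate -1.1 104.9
head back L [ 0.5395 -0.0206] plate -30.5 104.3
head back R [ 0.599  -0.0142] plate 29.4 104.3
jaw inner L [ 0.554  -0.0488] plate -19.1 74.7
jaw inner R [ 0.5901 -0.0449] plate 17.2 74.6
jaw floor [ 0.5718 -0.0446] plate -0.9 77.0
tip L [ 0.5482 -0.0873] plate -29.0 37.1
tip R [ 0.6012 -0.0816] plate 24.3 37.0
nut corner [ 0.5774 -0.0971] plate -1.0 24.2
nut left [ 0.5615 -0.1097] plate -18.2 13.3
nut right [ 0.5956 -0.1061] plate 16.1 13.2
stud [ 0.5795 -0.1194] plate -1.3 1.7
plate L top [0.4862 0.0467] plate -76.3 176.9
plate L bot [ 0.5119 -0.1792] plate -75.0 -50.5
plate R top [0.6337 0.0625] plate 72.1 176.8
plate R bot [ 0.6593 -0.1635] plate 73.3 -50.7
brace [0.5777 0.0446] plate 14.5 165.0
hole [0.5036 0.0211] plate -61.6 149.6
hole [ 0.5118 -0.0484] plate -61.0 79.7
hole [0.6227 0.0339] plate 58.1 149.5
hole [ 0.6343 -0.0699] plate 58.5 45.0
tcp [ 0.5765 -0.0988  0.2255] rpy [3.1413e+00 2.0000e-04 1.6765e+00] shift [120.4  -0.3 180.5] roll -0.1452129795970052 F [-0.97 -0.32  0.3 ] t 9.15
```

Spanner and nut centrelines agree to about 0.3 mm with good yaw, and the jaw centre is about 52 mm short of the nut. Going back to regrasp softly, then slide in.

Emit:
apply_moves(plan=[[[30,0,0],0],[[45,0,0],0],[[35,0,0],0],[[10,0,40],0],[[0,0,45],0],[[0,0,45],0],[[0,0,30],0],[[0,0,16],0],[[0,0,6],0],[[0,0,0],0]])

```text
clock: 10.15
tcp_pos: [0.5642, 0.0199, 0.0436]
orientation: [3.141, 0.0, 1.675]
force: [-0.1, -0.3, -0.4]
finger_gap: 0.0425
gripper_force: 0.0
```

Emit:
apply_moves(plan=[[[0,0,0],0],[[0,0,0],0],[[0,0,0],0],[[0,0,0],0],[[0,0,0],0],[[0,0,0],0]], jaw=5, squeeze=20)

```text
clock: 10.75
tcp_pos: [0.5648, 0.0204, 0.0447]
orientation: [3.139, -0.0, 1.676]
force: [-0.8, -0.7, 6.1]
finger_gap: 0.0176
gripper_force: 22.2
```

Emit:
apply_moves(plan=[[[0,0,-1],0],[[-4,0,0],0],[[-6,0,0],0],[[-6,0,0],0],[[-4,0,0],0],[[-2,0,0],0],[[0,0,0],0]])

```text
clock: 11.45
tcp_pos: [0.5667, -0.0023, 0.0448]
orientation: [3.141, 0.0, 1.675]
force: [0.3, 0.6, 7.0]
finger_gap: 0.0174
gripper_force: 22.2
```

Emit:
apply_moves(plan=[[[-3,0,0],0],[[-3,0,0],0],[[-3,0,0],0],[[-3,0,0],0],[[0,0,0],0],[[0,0,0],0]])

```text
clock: 12.05
tcp_pos: [0.5679, -0.0143, 0.0447]
orientation: [3.141, 0.0, 1.675]
force: [-0.1, 0.9, 6.0]
finger_gap: 0.0173
gripper_force: 22.2
```

Emit:
apply_moves(plan=[[[-2,0,0],0],[[-2,0,0],0],[[-2,0,0],0],[[-2,0,0],0],[[-2,0,0],0],[[0,0,0],0]])

```text
clock: 12.65
tcp_pos: [0.569, -0.024, 0.0447]
orientation: [3.141, -0.0, 1.675]
force: [-0.3, 1.5, 6.7]
finger_gap: 0.0176
gripper_force: 22.2
```

Emit:
apply_moves(plan=[[[-2,0,0],0],[[-2,0,0],0],[[-1,0,0],0],[[0,0,0],0],[[0,0,0],0]])

```text
clock: 13.15
tcp_pos: [0.5695, -0.0288, 0.0447]
orientation: [3.141, -0.0, 1.675]
force: [-0.3, 3.3, 5.7]
finger_gap: 0.0177
gripper_force: 22.3
```

Emit:
apply_moves(plan=[[[-1,0,0],0],[[-1,0,0],0],[[0,0,0],0]])

```text
clock: 13.45
tcp_pos: [0.5697, -0.0307, 0.0447]
orientation: [3.141, -0.0, 1.675]
force: [-0.1, 4.6, 6.9]
finger_gap: 0.0177
gripper_force: 22.3
```

Emit:
apply_moves(plan=[[[-1,0,0],0],[[0,0,0],0],[[0,0,0],0]])

```text
clock: 13.75
tcp_pos: [0.5698, -0.0316, 0.0448]
orientation: [3.141, -0.0, 1.675]
force: [-0.9, 4.3, 6.9]
finger_gap: 0.0173
gripper_force: 22.3
```

Emit:
apply_moves(plan=[[[-1,0,0],0],[[-1,0,0],0],[[0,0,0],0]])

```text
clock: 14.05
tcp_pos: [0.57, -0.0336, 0.0447]
orientation: [3.141, -0.0, 1.675]
force: [-0.3, 4.1, 7.3]
finger_gap: 0.0173
gripper_force: 22.3
```

```bash
python3 - <<'E'
from h import *
tool([.5636,.0209,.045],6.2)
im,D=robot.capture('scene'); cv2.imwrite('pics/c4.png',cv2.resize(im[190:290,280:400,::-1],None,fx=6,fy=6,interpolation=cv2.INTER_CUBIC))
E
```

```text
tcp [ 0.57   -0.0336  0.0447] rpy [ 3.1408e+00 -3.0000e-04  1.6754e+00] shift [54.9 -0.7 -0.3] roll -0.20502387307222136 F [-0.31  4.13  7.32] t 14.05
```

View pics/c4.png

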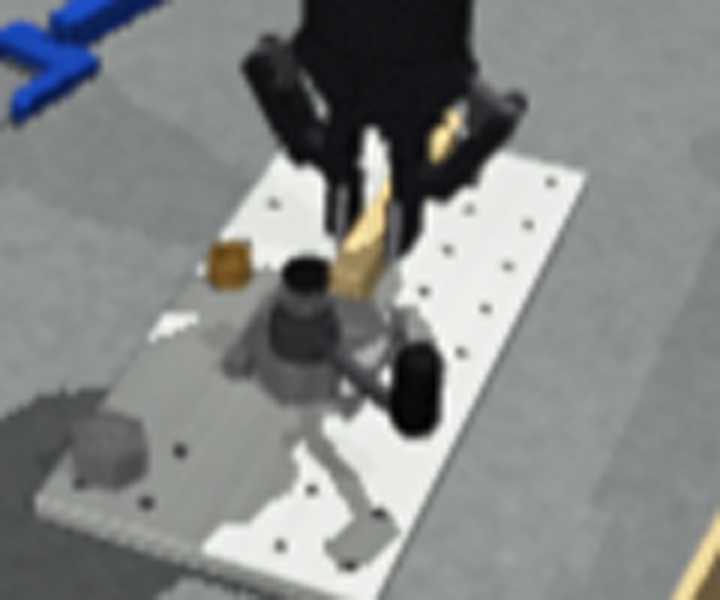

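Crop: the head is around the nut (300,350), but it's hard to judge whether it is home. The force is only sliding friction so far, so I'll keep pushing in small steps until it rises.

Emit:
apply_moves(plan=[[[-1,0,0],0],[[-0.5,0,0],0],[[0,0,0],0]])

```text
clock: 14.4
tcp_pos: [0.5702, -0.0351, 0.0447]
orientation: [3.141, -0.0, 1.676]
force: [0.3, 4.2, 6.8]
finger_gap: 0.0175
gripper_force: 22.3
```

Emit:
apply_moves(plan=[[[-1,0,0],0],[[-0.5,0,0],0],[[0,0,0],0]])

```text
clock: 14.7
tcp_pos: [0.5703, -0.0366, 0.0447]
orientation: [3.141, -0.0, 1.676]
force: [-0.6, 4.3, 5.8]
finger_gap: 0.0172
gripper_force: 22.3
```

The force plateaued at 4 N after a rise at the expected distance, so it's probably home with the fingers slipping. Release and look.

Emit:
apply_moves(plan=[[[0,0,0],0],[[0,0,0],0],[[0,0,0],0],[[0,0,-20],0],[[0,0,-40],0],[[0,0,-40],0],[[0,0,-40],0],[[-20,0,-40],0],[[-35,0,0],0],[[-10,0,0],0]], jaw=40)

```text
clock: 15.7
tcp_pos: [0.5769, -0.1046, 0.2256]
orientation: [3.139, 0.002, 1.673]
force: [-1.3, 0.0, -0.9]
finger_gap: 0.0341
gripper_force: 0.0
```

```bash
python3 - <<'E'
from h import *
I=info('wrist'); im,D=robot.capture('wrist'); np.savez('pics/w5.npz',im=im,D=D,K=I[0],p=I[1],R=I[2])
cv2.imwrite('pics/w5.png',cv2.resize(im[0:240,190:450,::-1],None,fx=2.5,fy=2.5,interpolation=cv2.INTER_CUBIC))
tool([.5636,.0209,.042],6.2)
E
```

```text
tcp [ 0.5765 -0.1047  0.2247] rpy [3.141e+00 1.500e-03 1.672e+00] shift [126.6  -0.3 182.6] roll -0.4030030177228383 F [-0.5  -2.29 -1.19] t 15.75
```

View pics/w5.png

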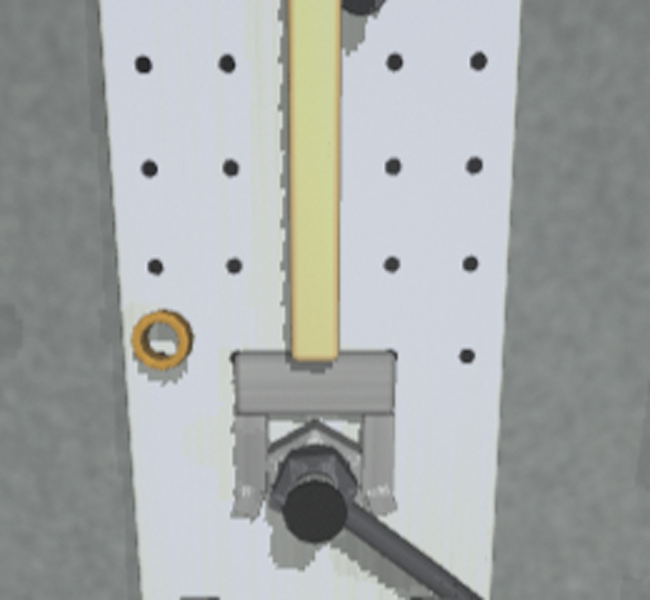

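```bash
python3 - <<'E'
from h import *
d=np.load('pics/w5.npz'); I=(d['K'],d['p'],d['R'])
a=np.radians(6.17); S=np.array([.581,-.121]); ex=np.array([np.cos(a),np.sin(a)]); ey=np.array([-ex[1],ex[0]])
def f(n,x,y,z):
    P=ray(I,190+x/2.5,y/2.5,z)[:2]; q=(P-S)*1000; print(n,P.round(4),'plate',(q@ex).round(1),(q@ey).round(1))
print(I[1])
f('handle far',314,5,.036);f('handle near',315,355,.036)
f('head backL',237,353,.024);f('head backR',394,353,.024)
f('floor top',315,413,.024);f('floor low',315,416,.012);f('nut corner',314,423,.032);f('stud',315,508,.074);f('tip L',240,516,.018);f('tip R',385,513,.018)
f('knob hole',146,64,.012); f('hole',467,356,.012)
E
```

```text
[ 0.56993202 -0.0348428   0.34508107]
handle far [0.563  0.0402] plate -0.5 162.2
handle near [ 0.5749 -0.0727] plate -0.9 48.7
head backL [ 0.5457 -0.0764] plate -30.3 48.2
head backR [ 0.6046 -0.0704] plate 28.9 47.8
floor top [ 0.5773 -0.0962] plate -1.0 25.0
floor low [ 0.5777 -0.0997] plate -1.0 21.5
nut corner [ 0.5771 -0.0985] plate -1.4 22.8
stud [ 0.5794 -0.1188] plate -1.3 2.4
tip L [ 0.5515 -0.1425] plate -31.7 -18.2
tip R [ 0.6098 -0.1354] plate 27.1 -17.4
knob hole [0.5047 0.0212] plate -60.6 149.6
hole [ 0.6345 -0.07  ] plate 58.7 45.0
```

The head is about 1 mm from full seating (floor–corner gap 2.2 mm against 1.2 mm nominal), flat and straight, with the handle beside the brace pin. Now the knob.

```bash
cat >> h.py <<'E'
S=np.array([.5798,-.1190])
def lever(th,gap=0,z=.080):
    """TCP to stand behind knob (contact at gap 0) for lever world angle th (rad)"""
    er=np.array([np.cos(th),np.sin(th)]); t=np.array([er[1],-er[0]])
    P=S+.085*er-(.022+gap)*t; tool([*P,z],np.degrees(th))
    s=robot.read_state(); f=s['force'][:2]; print('P',P,'push along t',-f@t,'tcp rel knob t,r',((s['tcp_pos'][:2]-S)@t*1000).round(1),((s['tcp_pos'][:2]-S)@er*1000).round(1))
E
python3 - <<'E'
from h import *
d=np.load('pics/w2.npz'); I=(d['K'],d['p'],d['R']); im=d['im']
s=ray(I,316,101,.074)[:2]
g=cv2.cvtColor(im,cv2.COLOR_RGB2GRAY); m=np.zeros_like(g); m[140:190,378:420]=(g[140:190,378:420]<45)
v,u=np.where(m); print('knob px',u.mean(),v.mean(),u.min(),u.max(),v.min(),v.max(),len(u))
for p in ((u.mean(),v.mean(),.08),):
    k=ray(I,*p)[:2]; q=k-s; print('stud',s,'knob',k,'r',np.linalg.norm(q),'th',np.arctan2(q[1],q[0])); th=np.arctan2(q[1],q[0])
lever(th,.018); print(robot.read_state()['joint_positions'])
E
```

```text
knob px 396.4741641337386 164.3434650455927 384 416 152 181 329
stud [ 0.57941085 -0.12029149] knob [ 0.64774936 -0.16168348] r 0.0798964898725629 th -0.5445932329504517
tcp [ 0.5765 -0.1047  0.2247] rpy [3.141e+00 1.500e-03 1.672e+00] shift [-33.5  93.7 144.8] roll 36.999890781722925 F [-0.5  -2.29 -1.19] t 15.75
P [ 0.67322655 -0.12882244] push along t -2.2195892904742043 tcp rel knob t,r -10.5 -10.2
[-0.19905922  0.52191477  0.39701574  1.75242781 -0.24401895  0.91511136
  0.40119549]
```

Emit:
apply_moves(plan=[[[-10,30,0],0],[[-13,35,0],0],[[-10,29,0],0],[[0,0,0],8],[[0,0,0],8],[[0,0,0],8],[[0,0,0],8],[[0,0,0],5],[[0,0,30],0],[[0,0,30],0]], jaw=0)

```text
clock: 16.75
tcp_pos: [0.6737, -0.1229, 0.1632]
orientation: [3.142, -0.0, 1.03]
force: [0.0, 0.4, -0.6]
finger_gap: -0.0005
gripper_force: 0.0
```

```bash
python3 - <<'E'
from h import *
lever(-.55,.018)
im,D=robot.capture('scene'); cv2.imwrite('pics/c6.png',cv2.resize(im[180:300,270:420,::-1],None,fx=5,fy=5,interpolation=cv2.INTER_CUBIC))
E
```

```text
tcp [ 0.6737 -0.1229  0.1632] rpy [ 3.1416e+00 -3.0000e-04  1.0303e+00] shift [-5.8  2.9 83.2] roll 0.5456087035398696 F [ 0.03  0.44 -0.62] t 16.75
P [ 0.67317207 -0.12932743] push along t 0.3927133625536535 tcp rel knob t,r -45.8 82.1
```

View pics/c6.png

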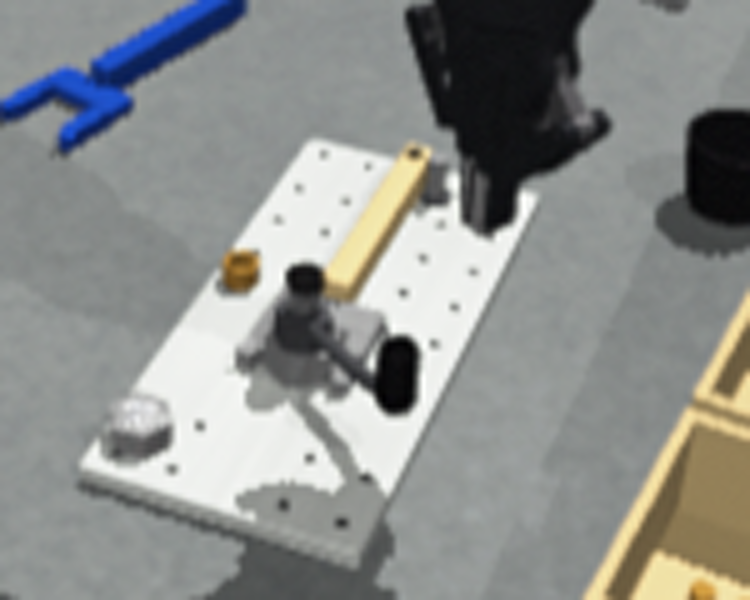

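Crop: the spanner is seated around the nut, its handle against the brace pin's near side (435,185). The shut fingers are above and behind the knob (398,375). Descend, then advance to contact.

Emit:
apply_moves(plan=[[[0,3,25],0.5],[[0,0,35],0],[[0,0,22],0],[[0,0,0],0],[[-5,0,0],0],[[-5,0,0],0],[[-5,0,0],0],[[-4,0,0],0],[[0,0,0],0]])

```text
clock: 17.7
tcp_pos: [0.6661, -0.1426, 0.0829]
orientation: [3.141, -0.0, 1.02]
force: [0.9, 0.2, -0.8]
finger_gap: -0.0001
gripper_force: 0.0
```

Emit:
apply_moves(plan=[[[-2,0,0],0],[[-2,0,0],0],[[-2,0,0],0],[[-2,0,0],0],[[0,0,0],0]])

```text
clock: 18.2
tcp_pos: [0.6621, -0.1488, 0.0824]
orientation: [3.141, -0.0, 1.021]
force: [1.0, 0.2, 0.4]
finger_gap: 0.0001
gripper_force: 0.5
```

```bash
python3 -c "
from h import *
lever(-.55)"
```

```text
tcp [ 0.6621 -0.1488  0.0824] rpy [ 3.1413e+00 -1.0000e-04  1.0210e+00] shift [ 4.3 -0.8  2.4] roll 0.010800362412680897 F [1.01 0.2  0.38] t 18.2
P [ 0.6637637  -0.14467287] push along t 0.7013346566963187 tcp rel knob t,r -17.7 85.8
```

Emit:
apply_moves(plan=[[[-3,0.6,0],2],[[-3,0.6,0],2],[[-3,0.6,0],2],[[-3,0.6,0],2],[[-3,0.6,0],2],[[-3,0.6,0],2]])

```text
clock: 18.8
tcp_pos: [0.6543, -0.1654, 0.0824]
orientation: [3.141, -0.0, 0.809]
force: [3.9, 1.2, 0.1]
finger_gap: 0.0003
gripper_force: 1.7
```

```bash
python3 -c "
from h import *
lever(-.55-np.radians(12))"
```

```text
tcp [ 0.6543 -0.1654  0.0824] rpy [ 3.1413e+00 -1.0000e-04  8.0870e-01] shift [ 4.4 -1.   2.4] roll -0.15091249397829642 F [3.86 1.16 0.11] t 18.8
P [ 0.6565912 -0.1615689] push along t 3.5036023181667715 tcp rel knob t,r -17.6 86.0
```

Emit:
apply_moves(plan=[[[-3,0.5,0],2],[[-3,0.5,0],2],[[-3,0.5,0],2],[[-3,0.5,0],2],[[-3,0.5,0],2],[[-3,0.5,0],2],[[-3,0.5,0],2],[[-3,0.5,0],2]])

```text
clock: 19.6
tcp_pos: [0.6382, -0.1837, 0.0823]
orientation: [3.141, 0.0, 0.53]
force: [4.2, 0.2, 0.6]
finger_gap: -0.0002
gripper_force: 1.7
```

Emit:
apply_moves(plan=[[[-3,0.5,0],2],[[-3,0.5,0],2],[[-3,0.5,0],2],[[-1.5,0.3,0],1]])

```text
clock: 20.0
tcp_pos: [0.6296, -0.1902, 0.0823]
orientation: [3.142, 0.0, 0.408]
force: [3.7, -0.4, 0.8]
finger_gap: -0.0001
gripper_force: 1.6
```

```bash
python3 -c "
from h import *
lever(-.55-np.radians(35))"
```

```text
tcp [ 0.6296 -0.1902  0.0823] rpy [3.1415e+00 2.0000e-04 4.0770e-01] shift [ 4.7 -0.2  2.3] roll -0.1305113904673334 F [ 3.72 -0.45  0.78] t 20.0
P [ 0.63385368 -0.18818959] push along t 3.235431240191283 tcp rel knob t,r -17.3 85.2
```

Emit:
apply_moves(plan=[[[-1.5,0.3,0],1],[[-1.5,0.3,0],1],[[0,0,0],0]])

```text
clock: 20.3
tcp_pos: [0.6273, -0.1918, 0.0823]
orientation: [-3.142, 0.0, 0.374]
force: [2.8, -1.2, -0.6]
finger_gap: -0.0001
gripper_force: 1.2
```

Emit:
apply_moves(plan=[[[-1.5,0.3,0],1],[[-1.5,0.3,0],1],[[-1.5,0.3,0],1]])

```text
clock: 20.6
tcp_pos: [0.6234, -0.1941, 0.0823]
orientation: [3.142, 0.0, 0.322]
force: [3.8, -0.9, 0.2]
finger_gap: 0.0002
gripper_force: 1.6
```

Emit:
apply_moves(plan=[[[-1.5,0.3,0],1],[[-1.5,0.3,0],1]])

```text
clock: 20.8
tcp_pos: [0.6207, -0.1957, 0.0823]
orientation: [3.142, 0.0, 0.287]
force: [3.9, -0.5, 0.7]
finger_gap: -0.0003
gripper_force: 1.6
```

Emit:
apply_moves(plan=[[[-1.5,0.3,0],1],[[-1.5,0.3,0],1]])

```text
clock: 21.0
tcp_pos: [0.618, -0.1971, 0.0823]
orientation: [3.141, 0.0, 0.252]
force: [3.4, -0.8, 0.1]
finger_gap: 0.0
gripper_force: 1.6
```

Emit:
apply_moves(plan=[[[-1.5,0.3,0],1],[[-1.5,0.3,0],1]])

```text
clock: 21.2
tcp_pos: [0.6153, -0.1984, 0.0823]
orientation: [3.141, -0.0, 0.217]
force: [4.3, -1.7, -0.2]
finger_gap: -0.0001
gripper_force: 1.6
```

Emit:
apply_moves(plan=[[[-1.5,0.3,0],1],[[-1.5,0.3,0],1]])

```text
clock: 21.4
tcp_pos: [0.6125, -0.1997, 0.0823]
orientation: [3.141, -0.0, 0.182]
force: [2.9, -1.6, 0.3]
finger_gap: 0.0001
gripper_force: 1.7
```

Emit:
apply_moves(plan=[[[-1.5,0.3,0],1],[[-1.5,0.3,0],1]])

```text
clock: 21.6
tcp_pos: [0.6096, -0.2007, 0.0823]
orientation: [3.141, 0.0, 0.147]
force: [3.5, -1.9, -0.4]
finger_gap: 0.0001
gripper_force: 1.7
```

Emit:
apply_moves(plan=[[[-1.5,0.3,0],1],[[-1.5,0.3,0],1]])

```text
clock: 21.8
tcp_pos: [0.6068, -0.2017, 0.0823]
orientation: [3.141, -0.0, 0.112]
force: [5.4, -1.1, -0.3]
finger_gap: -0.0
gripper_force: 2.5
```

Emit:
apply_moves(plan=[[[-1,0.2,0],0.7],[[0,0,0],0]])

```text
clock: 22.0
tcp_pos: [0.6061, -0.202, 0.0824]
orientation: [3.141, -0.001, 0.1]
force: [4.8, -2.7, 0.2]
finger_gap: 0.0003
gripper_force: 2.5
```

Emit:
apply_moves(plan=[[[-1.5,0.3,0],1],[[0,0,0],0]])

```text
clock: 22.2
tcp_pos: [0.6049, -0.2023, 0.0825]
orientation: [3.141, -0.001, 0.083]
force: [6.7, -2.7, 0.1]
finger_gap: 0.0001
gripper_force: 3.3
```

Emit:
apply_moves(plan=[[[-1.5,0.3,0],1],[[0,0,0],0]])

```text
clock: 22.4
tcp_pos: [0.6037, -0.2027, 0.0826]
orientation: [3.141, -0.002, 0.065]
force: [8.0, -1.9, 0.1]
finger_gap: 0.0002
gripper_force: 4.2
```

Emit:
apply_moves(plan=[[[-1.5,0.3,0],1],[[0,0,0],0]])

```text
clock: 22.6
tcp_pos: [0.6026, -0.203, 0.0827]
orientation: [3.141, -0.002, 0.048]
force: [11.0, -1.3, -0.9]
finger_gap: 0.0001
gripper_force: 5.2
```

Emit:
apply_moves(plan=[[[-1,0.2,0],0.7],[[0,0,0],0]])

```text
clock: 22.8
tcp_pos: [0.6018, -0.2032, 0.0827]
orientation: [3.141, -0.003, 0.036]
force: [11.5, -1.3, 0.1]
finger_gap: -0.0002
gripper_force: 5.6
```

Emit:
apply_moves(plan=[[[-1,0.2,0],0.7],[[0,0,0],0],[[0,0,0],0]])

```text
clock: 23.1
tcp_pos: [0.6009, -0.2035, 0.0827]
orientation: [3.141, -0.003, 0.025]
force: [10.9, -0.9, -0.5]
finger_gap: 0.0004
gripper_force: 5.8
```

Emit:
apply_moves(plan=[[[-0.8,0.1,0],0.5],[[0,0,0],0],[[0,0,0],0],[[0,0,0],0]])

```text
clock: 23.5
tcp_pos: [0.6003, -0.2036, 0.0828]
orientation: [3.141, -0.003, 0.016]
force: [12.3, -0.3, -0.7]
finger_gap: 0.0001
gripper_force: 6.5
```

Emit:
apply_moves(plan=[[[-0.4,0,0],0.3],[[0,0,0],0],[[0,0,0],0],[[0,0,0],0],[[0,0,0],0],[[0,0,0],0]])

```text
clock: 24.1
tcp_pos: [0.6002, -0.2036, 0.0829]
orientation: [3.141, -0.004, 0.011]
force: [14.6, -1.3, -0.4]
finger_gap: -0.0002
gripper_force: 7.0
```

About 13–14 N was held for over half a second. Backing away.

Emit:
apply_moves(plan=[[[3,0,0],0],[[5,0,0],0],[[10,0,0],0],[[10,0,0],0],[[0,0,-30],0],[[0,0,-40],0],[[0,0,-40],0],[[0,0,-30],0],[[0,0,0],0],[[0,0,0],0]])

```text
clock: 25.1
tcp_pos: [0.6267, -0.2033, 0.2223]
orientation: [-3.141, -0.0, 0.011]
force: [0.2, -0.0, -1.3]
finger_gap: -0.0001
gripper_force: 0.0
```

```bash
python3 - <<'E'
from h import *
im,D=robot.capture('scene'); cv2.imwrite('pics/c7.png',cv2.resize(im[180:300,270:420,::-1],None,fx=5,fy=5,interpolation=cv2.INTER_CUBIC)); tool([.6,-.2,.2])
E
```

```text
tcp [ 0.6263 -0.2031  0.2215] rpy [-3.1411e+00  1.0000e-03  1.0800e-02] shift [-26.2  -3.4  21.5] roll None F [ 0.35 -0.49 -0.26] t 25.15
```

View pics/c7.png

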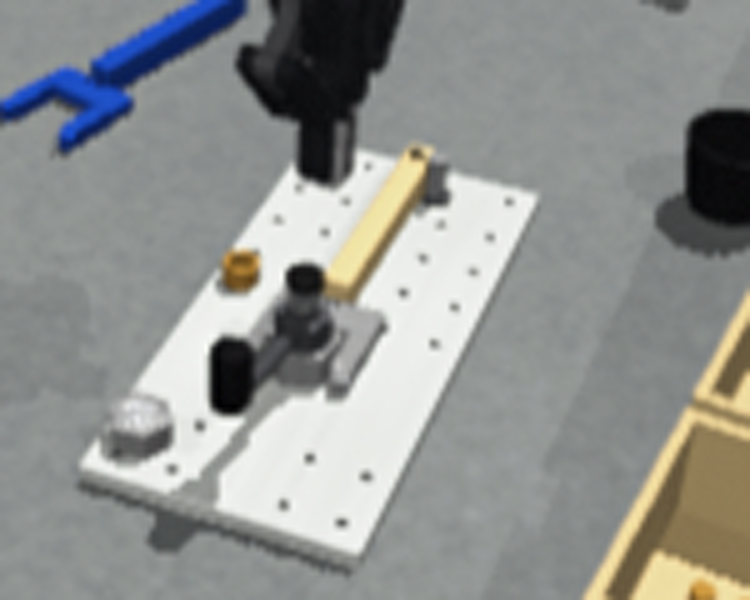

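The picture shows the spanner seated on the nut with its handle against the brace pin. The lever now points towards (230,375), nothing else has moved, and the arm is clear.

```bash
python3 -c "
from h import *
print(robot.finish_job())"
```

```text
the job is handed in; nothing more can be done
None
```

The large spanner is on the lower nut, about 1 mm short of fully home, with its handle against the brace pin; the jam nut locked at about 13–14 N at the knob, the arm is clear, and the job is handed in (no verdict was returned).

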